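# Read the tilt of the machine table with the digital angle gauge

### The arm

A 6-joint arm with a two-finger parallel gripper is mounted at the origin on the work surface. World frame = base frame: x ahead of the robot, y to its left, z up, the work surface at z = 0. Lengths are in m, angles in rad, forces in N, time in s.
With the tool pointing down it reaches from about 0.375 to 0.9 m from the base axis. Payload 3.1 kg.
Tool frame: the origin (TCP) lies at the very end of the fingers, on their centre line; the grasp point (between the pads) lies 19 mm behind it (manip.tcp_to_grasp is the distance from the TCP to the grasp point, in m); z points along the fingers, y is the line along which they close (so a half turn about z gives the same grasp; the last joint's range is limited). The gripper opens to 85 mm and grips with 20 to 120 N. Pads are 22 mm wide; open, the fingers measure 114 mm over their backs; the gripper's body (76 mm by 85 mm) begins 54 mm behind the grasp point. The pads swing forward as they close: fully open they stand 13 mm farther back than shut.
Start: joints at [1.028, 0.527, 1.433, -0, 1.181, -0.178], TCP at [0.223, 0.584, 0.231] pointing down, gripper open.
Joint ranges: [-3.08, 3.08], [-0.75, 2.2], [0.22, 2.44], [-1.43, 4.57], [0, 2.65], [-2.85, 2.85]. Speed limits (rad/s): [2.79, 2.79, 3.14, 3.14, 3.14, 3.14].

### API

Orientations are given as a unit quaternion [x, y, z, w].
In Python, from station import manip gives the robot as it stands. The module is installed in compiled form; this text tells all that it offers.
- The arm moves only by the tool step_arm, never from a script. Its argument "commands" is one flat list of numbers, 6 for each row, row after row: the shift along the tool's x, y, z in m, then the turn, a rotation vector about the tool's x, y, z in degrees. A call has exactly 10 rows; each row is the pose to reach, as a shift and turn from the pose commanded when the call began, along the tool's axes at that moment; what a row does not reach only later rows make up. A row lasts 1/10 s, in which the tool goes at most 50 mm and 8.59 degrees, less where a joint would pass 70% of its speed; a pose out of reach is approached as far as the arm can. A call with a gripper value outside its range is refused whole. "jaw" is the opening in per cent of the stroke, from 0 (shut) to 100 (fully open), set as the call begins (left out, the last holds). The fingers move at their own pace and stop on an object; "grip_force" is the grip in N (left out, the last holds). Time passes only in rows, so rows that repeat a pose let the fingers close, or fill a call up. It gives the time, the measured TCP pose, the force, the opening and the grip force at its end, in the units of the state.
- manip.sense(): the state, without advancing time (a new reading comes with each control period).
- manip.snapshot(name): name is "scene" or "top" or "wrist"; returns a dict with "pixels" (400x640x3 uint8, blue, green, red), "fx", "fy", "cx", "cy" (pixels), "R" (3x3) and "t" (3): a world point X has camera coordinates R X + t; the wrist camera has in their place "mount" (4x4, takes a point from camera to tool coordinates, whose origin is the TCP and whose axes are the flange's). Camera axes: x right, y down, z forward; pixel columns grow to the right and rows downward; lengths in m; the calibration is good to about 2 mm. The wrist camera is an equidistant fisheye: a pixel r from the principal point sees the ray r / f radians off the axis. A picture is of the moment at which its call begins: read the wrist's pose just before it. There is no depth.
- manip.sign_off(): hands the job in; it is judged then, once.
The state is a dict: "t": time; "q": joint angles; "qd": joint speeds; "tau": joint torques, N m; "tcp_pos": TCP position; "tool_rot": TCP orientation; "force": force on the tool from outside, world axes, zero at the start; "ft_torque": the same for the moment, N m; "finger_gap": opening from 0.0 (shut) to 1.0 (fully open); "gripper_force": force on a finger pad.
Only numpy, scipy, OpenCV 4.12 (cv2) and the standard library are available. Lean on these libraries where they do the work, as an engineer would, in place of code of your own. Each camera call takes 0.05 s, during which the arm holds its last target. There are 200 camera calls.

### The job

Zero the digital angle gauge where it stands on the black granite plate by pressing its orange key fully down for a moment, then pick the gauge up and hold it on the middle of the tilted machine table's slotted face, its length pointing straight up the slope (either way round), pressed lightly, with no more than about 20 N, so that both of its end feet bear flush on the face. Finish while still gripping the gauge and holding it there, still and flush, for the reading: do not let go of it. Leave the other things on the bench as they are.

Things in the scene. Friction and masses are not known exactly. Their poses are not given: they have to be found in the camera images.
- gauge: digital angle gauge: upright aluminium bar, dark panel and display on both sides, 150 mm long (its x), 30 mm wide (its y, the way to grip it), 60 mm high, 0.25 to 0.45 kg; a light grip lets it rock about y. It stands on two steel end feet, 30 mm wide, 57 to 75 mm either side of its middle, 4 mm high. Origin: its middle, level with the feet's underside; z up out of its top
- foot_key: the gauge's steel end foot under its orange key, 18 x 30 x 4 mm, part of the gauge. Origin: centre of its underside, 66 mm to +x of the gauge's origin
- foot_far: the gauge's other steel end foot, 18 x 30 x 4 mm. Origin: centre of its underside, 66 mm to -x of the gauge's origin
- zero_top (a point): centre of the top of the round orange zero key, 18 mm across, standing 6 mm proud of the gauge's top (66 mm above its feet) 52 mm from its middle towards its +x end; z is the gauge's up
- zero_key (a joint): travel of the zero key in m: 0 is up, 0.004 is fully down; it starts to move at about 1.2 N, is fully down at about 4 N and springs back when let go
- tilt_table: tilting machine table, bolted down and locked at an angle you are not told (20 to 37 degrees): cream base 200 x 170 mm with two cheeks; on it a grey plate 200 mm (up the slope) x 164 x 22 mm, its flat steel face cut by three 12 mm slots up the slope. Origin: centre of the base's underside; z up, y along the level tilt axis, x level, to the slope's high side
- tilt_axis (a point): middle of the table's tilt axis, 85 mm above the base's underside between the cheeks; axes as tilt_table (it does not turn with the plate). The face stays 44 mm from this axis: with the plate tilted by t, the face's middle lies 44 mm x sin(t) to -x and 44 mm x cos(t) above this point. The lock does not give way
- granite: black granite surface plate, 240 x 170 x 50 mm, fixed and level. Origin: centre of its underside; z up
- holder: steel taper tool holder standing on the bench, 63 mm across, 124 mm tall; bystander, leave alone. Origin: centre of its underside
- tray: open blue plastic tray, 130 x 100 x 45 mm; bystander, leave alone. Origin: centre of its underside
- wrench: steel wrench lying on the bench, 140 mm long; bystander, leave alone. Origin: near its middle, on its underside
- spray: red can, 60 mm across, 170 mm tall; bystander, leave alone. Origin: centre of its underside
Things that resemble listed ones, but are neither listed nor needed, are in the scene too. What is shaped like the gauge but red or yellow is not meant.

How it is judged:
On the way, in this order (a step that is already met when the one before it is completed fails the run):
1. the orange zero key is pressed down while the gauge stands on the granite plate (value of joint zero_key above 0.003 m and contact force between gauge and granite above 0.5 N and angle between gauge's own z axis and vertical below 0.03 rad), for 0.1 s.
2. the gauge is gripped and lifted clear of the granite plate (contact force between the fingers and gauge above 2 N and height (world z) of gauge above 0.07 m and contact force between gauge and granite below 0.05 N), for 0.2 s.
At the end, for the whole second after the job is handed in: still gripped (over 2 N) and at rest; each end foot presses the tilted face with over 0.7 N, the gauge under 25 N in all; its width within 0.07 rad of the tilt axis; its middle within about 40 mm of the face's middle (contact force between the fingers and gauge above 2 N and contact force between each of foot_key, foot_far and tilt_table above 0.7 N and contact force between gauge and tilt_table below 25 N and angle between the y axis of gauge and the y axis of tilt_table, either way round below 0.07 rad and y of gauge in the frame of tilt_table between -0.045 and 0.045 m and x of gauge in the frame of tilt_table between -0.06 and 0.02 m and z of gauge in the frame of tilt_table above 0.09 m and linear speed of gauge below 0.01 m/s and angular speed of gauge below 0.05 rad/s); the arm keeps its last pose, push and grip.
It fails at once if a bystander is shifted (distance of any of holder, tray, spray, wrench from where it was at the start of the episode above 0.015 m).
It also fails if it takes over 56 s, if anything falls off the work surface, if the arm or the gripper's body presses on something with over 40 N, if the wrist force passes 120 N, or if a joint passes its speed limit or range.

## Working session

There is one attempt and no reset: what is moved stays moved. The work goes in short steps, Python scripts to look and compute and a tool call to move; the robot and the scene stay as the last step left them, time stands still between calls to the robot, and variables do not carry over. Pictures are saved under pics/ and viewed, at most 10 in all, crops included, and the job is handed in when it is done.

Besides the shell and the picture viewer there is one more tool, called after "Emit:" by a JSON object that holds its "name" and its "arguments". step_arm: Moves the arm, as the interface text tells. Its arguments: {"type":"object","properties":{"commands":{"type":"array","items":{"type":"number"}},"jaw":{"type":"number"},"grip_force":{"type":"number"}},"required":["commands"]}

```bash
mkdir -p pics; cat > h.py <<'E'
import numpy as np, cv2, pickle
from scipy.spatial.transform import Rotation as Ro
from station import manip
def snap(n,f):
    s=manip.sense(); c=manip.snapshot(n); c['s']=s
    cv2.imwrite(f'pics/{f}.png',c['pixels']); pickle.dump(c,open(f'pics/{f}.pkl','wb')); return c
def load(f): return pickle.load(open(f'pics/{f}.pkl','rb'))
def ray(c,u,v):
    R,t=np.array(c['R']),np.array(c['t'])
    d=R.T@np.array([(u-c['cx'])/c['fx'],(v-c['cy'])/c['fy'],1]); return -R.T@t,d
def atz(c,u,v,z):
    o,d=ray(c,u,v); return o+d*(z-o[2])/d[2]
def proj(c,X):
    p=np.array(c['R'])@np.array(X)+np.array(c['t']); return [c['fx']*p[0]/p[2]+c['cx'],c['fy']*p[1]/p[2]+c['cy']]
E
python3 - <<'E'
from h import *
for n in('scene','top'):
    c=snap(n,n+'0'); print(n,c['fx'],c['R'],c['t'])
s=manip.sense();print(s)
a=[cv2.imread(f'pics/{n}0.png') for n in('scene','top')]
E
```

```text
scene 422.3996754309554 [[ 0.68914162  0.72459392  0.00689099]
 [ 0.60457576 -0.56970119 -0.55671241]
 [-0.39946462  0.38781981 -0.83067672]] [-0.37740103 -0.30785956  1.79016656]
top 486.7220320109047 [[ 2.91779652e-02 -9.99574232e-01 -1.64030192e-05]
 [-9.91668619e-01 -2.89451374e-02 -1.25521029e-01]
 [ 1.25467111e-01  3.67871457e-03 -9.92090959e-01]] [-0.04652919  0.56995646  1.40221367]
{'t': 0.1, 'q': array([ 1.02746833e+00,  5.28399748e-01,  1.43378126e+00, -1.12713932e-05,
        1.18139846e+00, -1.78510865e-01]), 'qd': array([-0.00153001, -0.00161536, -0.00390781, -0.00067139,  0.00069167,
        0.0003963 ]), 'tau': array([ 1.05668541e-04, -4.43309498e+01, -1.78586090e+01, -1.62830638e-04,
        3.82027589e-03,  2.75296799e-07]), 'tcp_pos': array([0.22262804, 0.58331172, 0.23041291]), 'tool_rot': array([ 1.81396507e-01,  9.83409538e-01, -9.31243032e-04, -3.45929829e-04]), 'force': array([-0.15253664,  0.45648746,  0.44067782]), 'ft_torque': array([-0.02995516, -0.01372638, -0.04774043]), 'gripper_force': 0.0, 'finger_gap': 0.9996944409720341}
```

View pics/scene0.png

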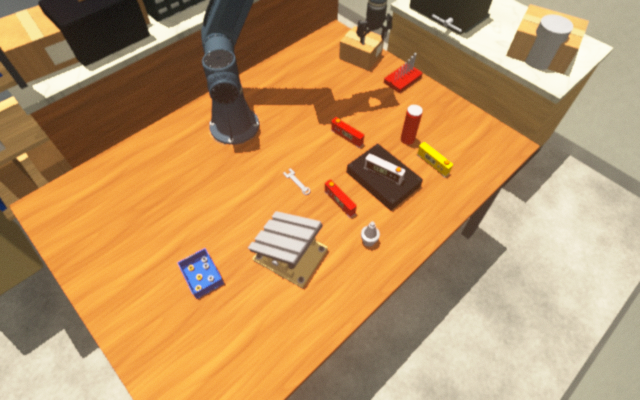

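View pics/top0.png

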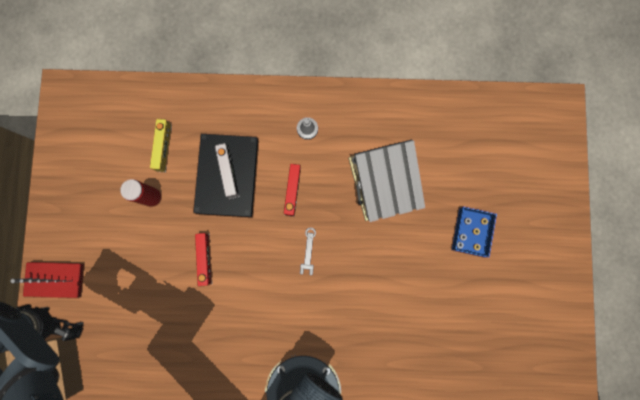

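The top view shows the gauge on the granite, with its ends near (221,148) and (232,196) and the orange key at (222,152). The tilt table is around (388,180). Next I'll enlarge both.

```bash
python3 - <<'E'
from h import *
T=cv2.imread('pics/top0.png');S=cv2.imread('pics/scene0.png')
f=lambda I,x,y,w,h,k:cv2.resize(I[y:y+h,x:x+w],None,fx=k,fy=k,interpolation=cv2.INTER_CUBIC)
a=f(T,190,130,80,60*5//3,4); 
m=np.zeros((600,800,3),np.uint8)
m[:300,:400]=f(T,186,128,80,100,4)[:400].copy()[:300,:400] if 0 else cv2.copyMakeBorder(f(T,200,138,80,60,5),0,0,0,0,0)
m[:300,400:]=f(T,340,134,100,75,4)
m[300:,:400]=f(S,345,140,80,60,5)
m[300:,400:]=f(S,240,205,100,75,4)
# bottom part of table in top is to y=209; table to ~222
m[:300,400:]=cv2.resize(T[130:230,335:435],(400,300),interpolation=cv2.INTER_CUBIC)
cv2.imwrite('pics/m.png',m)
E
```

```text
(no output)
```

View pics/m.png

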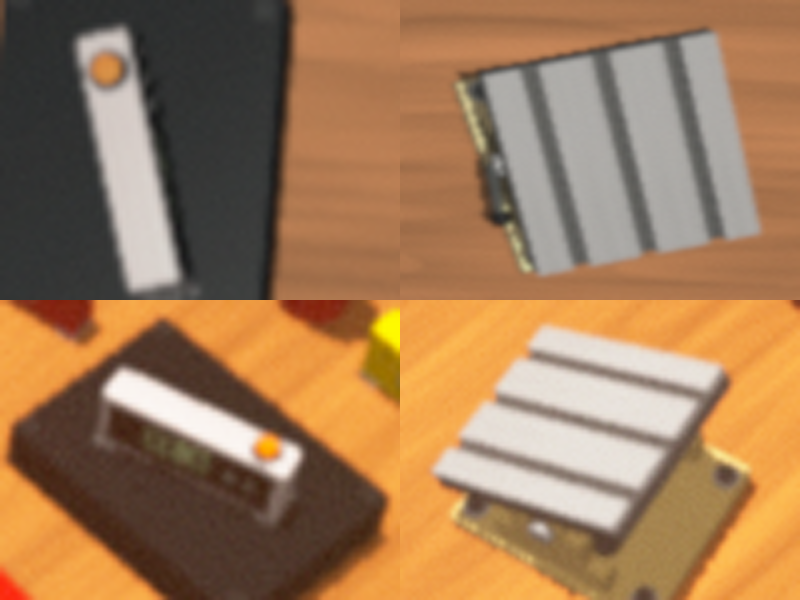

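The crops show the gauge's top corners and its orange key at (221.4,151.8), and all four corners of the table face in both views. I'll fit poses to these.

```bash
cat > fit.py <<'E'
from h import *
from scipy.optimize import least_squares as LS
T,S=load('top0'),load('scene0')
top=np.array([(355.5,155),(413.75,140.7),(425,207.7),(369.5,221.7)])
sc=np.array([(321.75,223),(293,262.5),(248.75,247),(275,211.5)])
for a,b in zip(top,sc):
    o1,d1=ray(T,*a);o2,d2=ray(S,*b);k=np.linalg.lstsq(np.c_[d1,-d2],o2-o1,rcond=None)[0]
    p,q=o1+k[0]*d1,o2+k[1]*d2;print('tri',((p+q)/2).round(4),np.linalg.norm(p-q).round(4))
def corners(p,flip):
    x,y,yaw,t=p; R=Ro.from_euler('z',yaw)*Ro.from_euler('y',-t)
    # TL,TR,BR,BL in face coords: up-slope u, level v
    uv=np.array([(1,1),(1,-1),(-1,-1),(-1,1)])*flip
    P=np.c_[uv[:,0]*.1,uv[:,1]*.082,np.full(4,.044)]
    return R.apply(P)+[x,y,.085]
for flip in(1,-1):
    def f(p):
        C=corners(p,flip)
        return np.r_[([proj(T,c) for c in C]-top).ravel(),([proj(S,c) for c in C]-sc).ravel()]
    r=LS(f,[.55,-.12,.2+(np.pi if flip<0 else 0),.5]);print(flip,r.x,np.degrees(r.x[2:]),r.cost);print(r.fun.round(1))
g=[(215,146.4),(226,143),(236.6,194.6),(225.6,196.6)]
G=np.array([atz(T,*a,.11) for a in g]);print(G.round(4))
m=G.mean(0);e=(G[:2].mean(0)-G[2:].mean(0));print('gauge',m,np.degrees(np.arctan2(e[1],e[0])),np.linalg.norm(e),'key',atz(T,221.4,151.8,.116))
# scene check: corners bottom-left panel scale5 offset 345,140
for k in [(268/5+345,147/5+140)]: print('key scene',atz(S,*k,.116))
for n,p,z in(('holder',(308,128),.06),('spray',(131,190),.17)): print(n,atz(T,*p,z))
E
python3 fit.py
```

```text
tri [ 0.668  -0.1265  0.1578] 0.005
tri [ 0.7108 -0.2846  0.1634] 0.004
tri [ 0.5373 -0.332   0.0818] 0.0069
tri [ 0.4911 -0.1779  0.0778] 0.0
1 [ 0.61955219 -0.22570538  0.27455837  0.42935306] [15.73103563 24.60011824] 5.243431354472756
[-0.3 -1.  -0.2 -1.  -0.1 -0.5 -0.3 -0.5 -1.1 -1.4 -0.6 -0.1 -1.8  0.1
  0.4 -0.9]
-1 [ 0.61955219 -0.22570537  3.41615102 -0.4293531 ] [195.73103568 -24.60012058] 5.243431354480291
[-0.3 -1.  -0.2 -1.  -0.1 -0.5 -0.3 -0.5 -1.1 -1.4 -0.6 -0.1 -1.8  0.1
  0.4 -0.9]
[[0.6897 0.2669 0.11  ]
 [0.7005 0.2363 0.11  ]
 [0.5539 0.1988 0.11  ]
 [0.5473 0.2293 0.11  ]]
gauge [0.62286513 0.23279857 0.11      ] 14.579291809187408 0.1493171785652747 key [0.67342025 0.24667724 0.116     ]
key scene [0.67928848 0.24680316 0.116     ]
holder [0.76426093 0.00642683 0.06      ]
spray [0.55079233 0.47188968 0.17      ]
```

```bash
cat >> h.py <<'E'
def down(yaw,tilt=0.,near=None):
    # tool z = -normal of a plane rising by tilt along yaw; tool y level (either way)
    B=Ro.from_euler('z',yaw)*Ro.from_euler('y',-tilt)*Ro.from_euler('x',np.pi)
    c=[B,B*Ro.from_euler('z',np.pi)]
    return min(c,key=lambda r:(near.inv()*r).magnitude()) if near else c[0]
def rel(pos,Rt,s=None):
    s=s or manip.sense(); R=Ro.from_quat(s['tool_rot'])
    d=R.inv().apply(np.array(pos)-s['tcp_pos']); rv=np.degrees((R.inv()*Rt).as_rotvec())
    return (d*1000).round(1),rv.round(2)
def cur(): return Ro.from_quat(manip.sense()['tool_rot'])
E
python3 - <<'E'
from h import *
print(cur().as_matrix().round(3)); R=down(np.radians(14.6),0,cur()); print(R.as_matrix().round(3)); print(rel([.675,.247,.20],R))
E
```

```text
[[-0.934  0.357 -0.001]
 [ 0.357  0.934 -0.002]
 [ 0.    -0.002 -1.   ]]
[[-0.968 -0.252  0.   ]
 [-0.252  0.968 -0.   ]
 [ 0.    -0.    -1.   ]]
(array([-542.6, -152.7,   30.5]), array([ -0.1 ,  -0.05, -35.5 ]))
```

Emit:
{"name": "step_arm", "arguments": {"commands": [-0.04,-0.01,0,0,0,-4,-0.08,-0.02,0,0,0,-8,-0.13,-0.035,0,0,0,-12,-0.175,-0.05,0,0,0,-16,-0.22,-0.06,0,0,0,-20,-0.265,-0.075,0,0,0,-24,-0.31,-0.09,0,0,0,-28,-0.355,-0.1,0,0,0,-32,-0.4,-0.11,0,0,0,-35.5,-0.44,-0.123,0,0,0,-35.5], "jaw": 0, "grip_force": 20}}

```text
t: 1.1
tcp_pos: [0.5918, 0.3105, 0.2308]
tool_rot: [-0.127, 0.992, -0.0, -0.0]
force: [0.1, 0.8, -0.6]
finger_gap: -0.001
gripper_force: 0.0
```

```bash
python3 - <<'E'
from h import *
print(rel([.675,.247,.20],down(np.radians(14.6),0,cur())),manip.sense()['q'])
E
```

```text
(array([-64.5, -82.5,  30.7]), array([ 0.  , -0.02,  0.02])) [ 3.16342344e-01  5.88227081e-01  1.31570724e+00  2.09702966e-05
  1.23792511e+00 -1.50969982e+00]
```

Emit:
{"name": "step_arm", "arguments": {"commands": [-0.015,-0.02,0.005,0,0,0,-0.035,-0.045,0.015,0,0,0,-0.055,-0.07,0.025,0,0,0,-0.0645,-0.0825,0.0307,0,0,0,-0.0645,-0.0825,0.0307,0,0,0,-0.0645,-0.0825,0.0307,0,0,0,-0.0645,-0.0825,0.0307,0,0,0,-0.0645,-0.0825,0.0307,0,0,0,-0.0645,-0.0825,0.0307,0,0,0,-0.0645,-0.0825,0.0307,0,0,0]}}

```text
t: 2.1
tcp_pos: [0.6729, 0.2491, 0.2011]
tool_rot: [-0.128, 0.992, 0.0, 0.0]
force: [0.2, 0.9, 0.4]
finger_gap: 0.002
gripper_force: 0.0
```

```bash
python3 - <<'E'
from h import *
c=snap('wrist','w1');print({k:c[k] for k in c if k not in('pixels','s')}); print(c['s'])
E
```

```text
{'fx': 309.70691628693146, 'fy': 309.70691628693146, 'cx': 323.0646563119773, 'cy': 200.4512550574784, 'mount': array([[-9.40119997e-04, -9.50034541e-01, -3.12143376e-01,
         8.02921966e-02],
       [ 9.99999506e-01, -9.93428364e-04,  1.17629477e-05,
        -1.47476900e-04],
       [-3.21267290e-04, -3.12143211e-01,  9.50035006e-01,
        -1.42958087e-01],
       [ 0.00000000e+00,  0.00000000e+00,  0.00000000e+00,
         1.00000000e+00]])}
{'t': 2.1, 'q': array([ 1.99233747e-01,  6.86364149e-01,  1.20352888e+00,  1.68903642e-05,
        1.25119601e+00, -1.62739032e+00]), 'qd': array([-0.00507148,  0.00505274, -0.00065516, -0.00182384, -0.0004997 ,
       -0.00089099]), 'tau': array([ 6.86451886e-02, -5.20472109e+01, -1.87826121e+01,  3.20481173e-03,
        1.26545554e-03,  4.85565452e-04]), 'tcp_pos': array([0.6729212 , 0.24911606, 0.20113059]), 'tool_rot': array([-1.27562702e-01,  9.91830476e-01,  2.59417775e-05,  2.50600287e-04]), 'force': array([0.20820588, 0.91876218, 0.44228636]), 'ft_torque': array([-0.02405578, -0.00666392, -0.02716038]), 'gripper_force': 0.0, 'finger_gap': 0.002170022274943305}
```

View pics/w1.png

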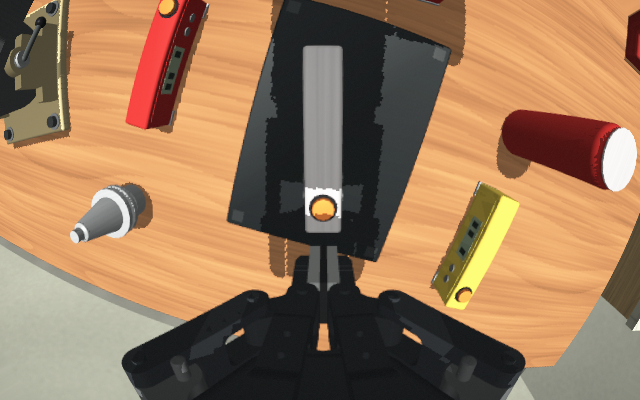

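The wrist view shows the gauge aligned with the tool. The key top is at (323,206) and the gauge top corners are at (304,46), (341,46), (342,231) and (305,231).

```bash
cat >> h.py <<'E'
def wz(c,u,v,z):
    d=np.array([u-c['cx'],v-c['cy']]);r=np.hypot(*d);th=r/c['fx'];k=np.r_[d/r*np.sin(th),np.cos(th)]
    M=np.array(c['mount']);R=Ro.from_quat(c['s']['tool_rot']).as_matrix();o=c['s']['tcp_pos']+R@M[:3,3];w=R@M[:3,:3]@k
    return o+w*(z-o[2])/w[2]
E
python3 - <<'E'
from h import *
c=load('w1');k=wz(c,323,206,.116);print('key',k)
G=np.array([wz(c,*p,.11) for p in[(304,46),(341,46),(342,231),(305,231)]]);e=G[2:].mean(0)-G[:2].mean(0)
print(G.round(4),G.mean(0),np.degrees(np.arctan2(e[1],e[0])),np.linalg.norm(e)); print(rel([k[0],k[1],.12],down(np.radians(14.6),0,cur())))
E
```

```text
key [0.67224263 0.24873141 0.116     ]
[[0.5572 0.2043 0.11  ]
 [0.5503 0.2307 0.11  ]
 [0.6915 0.27   0.11  ]
 [0.6992 0.2404 0.11  ]] [0.62456218 0.2363332  0.11      ] 14.907962597770638 0.14650617339575028
(array([ 0.9,  0. , 81. ]), array([-0.  ,  0.02,  0.04]))
```

Emit:
{"name": "step_arm", "arguments": {"commands": [0.001,0,0.02,0,0,0,0.001,0,0.04,0,0,0,0.001,0,0.06,0,0,0,0.001,0,0.075,0,0,0,0.001,0,0.082,0,0,0,0.001,0,0.0835,0,0,0,0.001,0,0.0845,0,0,0,0.001,0,0.0855,0,0,0,0.001,0,0.0865,0,0,0,0.001,0,0.0865,0,0,0]}}

```text
t: 3.15
tcp_pos: [0.6732, 0.2483, 0.1152]
tool_rot: [-0.127, 0.992, 0.0, 0.001]
force: [0.1, -0.6, 1.2]
finger_gap: 0.003
gripper_force: 0.9
```

Emit:
{"name": "step_arm", "arguments": {"commands": [0,0,0.0005,0,0,0,0,0,0.001,0,0,0,0,0,0.0015,0,0,0,0,0,0.002,0,0,0,0,0,0.0025,0,0,0,0,0,0.003,0,0,0,0,0,0.003,0,0,0,0,0,0.003,0,0,0,0,0,0.003,0,0,0,0,0,0.003,0,0,0]}}

```text
t: 4.15
tcp_pos: [0.6732, 0.2483, 0.1121]
tool_rot: [-0.127, 0.992, 0.0, 0.001]
force: [1.9, 0.0, 5.3]
finger_gap: -0.001
gripper_force: 2.9
```

Emit:
{"name": "step_arm", "arguments": {"commands": [0,0,0.0003,0,0,0,0,0,0.0006,0,0,0,0,0,0.0009,0,0,0,0,0,0.0012,0,0,0,0,0,0.0012,0,0,0,0,0,0.0012,0,0,0,0,0,0.0012,0,0,0,0,0,0.0012,0,0,0,0,0,0.0012,0,0,0,0,0,0.0012,0,0,0]}}

```text
t: 5.15
tcp_pos: [0.6732, 0.2483, 0.112]
tool_rot: [-0.127, 0.992, 0.0, 0.001]
force: [-0.6, 0.0, 10.9]
finger_gap: 0.003
gripper_force: 4.9
```

Emit:
{"name": "step_arm", "arguments": {"commands": [0,0,-0.03,0,0,0,0,0,-0.06,0,0,0,0.015,0,-0.07,0,0,0,0.035,0,-0.07,0,0,0,0.052,0.0005,-0.07,0,0,0,0.052,0.0005,-0.07,0,0,0,0.052,0.0005,-0.07,0,0,0,0.052,0.0005,-0.07,0,0,0,0.052,0.0005,-0.07,0,0,0,0.052,0.0005,-0.07,0,0,0], "jaw": 75}}

```text
t: 6.15
tcp_pos: [0.6224, 0.2356, 0.1796]
tool_rot: [-0.127, 0.992, -0.0, -0.0]
force: [0.2, -0.3, -0.5]
finger_gap: 0.753
gripper_force: 0.0
```

```bash
python3 - <<'E'
from h import *
print(rel([.6225,.2355,.067],down(np.radians(14.75),0,cur())),manip.sense()['finger_gap'])
E
```

```text
(array([-1.000e-01, -1.000e-01,  1.126e+02]), array([-0.  , -0.  , -0.16])) 0.7525699222595128
```

Emit:
{"name": "step_arm", "arguments": {"commands": [0,0,0.03,0,0,0,0,0,0.06,0,0,0,0,0,0.085,0,0,0,0,0,0.1,0,0,0,0,0,0.107,0,0,0,0,0,0.11,0,0,0,0,0,0.112,0,0,0,0,0,0.112,0,0,0,0,0,0.112,0,0,0,0,0,0.112,0,0,0]}}

```text
t: 7.15
tcp_pos: [0.6224, 0.2356, 0.0688]
tool_rot: [-0.127, 0.992, 0.0, 0.001]
force: [0.3, -0.3, -0.4]
finger_gap: 0.749
gripper_force: 0.0
```

Emit:
{"name": "step_arm", "arguments": {"commands": [0,0,0,0,0,0,0,0,0,0,0,0,0,0,0,0,0,0,0,0,0,0,0,0,0,0,0,0,0,0,0,0,0,0,0,0,0,0,0,0,0,0,0,0,0,0,0,0,0,0,0,0,0,0,0,0,0,0,0,0], "jaw": 15, "grip_force": 35}}

```text
t: 8.15
tcp_pos: [0.6221, 0.2354, 0.0682]
tool_rot: [-0.127, 0.992, -0.0, 0.0]
force: [-0.4, -2.2, 5.4]
finger_gap: 0.345
gripper_force: 35.7
```

Emit:
{"name": "step_arm", "arguments": {"commands": [0,0,-0.01,0,0,0,0,0,-0.03,0,0,0,0,0,-0.055,0,0,0,0,0,-0.08,0,0,0,0,0,-0.105,0,0,0,0,0,-0.13,0,0,0,0,0,-0.15,0,0,0,0,0,-0.16,0,0,0,0,0,-0.16,0,0,0,0,0,-0.16,0,0,0]}}

```text
t: 9.15
tcp_pos: [0.6209, 0.2355, 0.2265]
tool_rot: [-0.127, 0.992, 0.0, -0.001]
force: [-0.0, 0.6, -3.5]
finger_gap: 0.348
gripper_force: 35.1
```

```bash
cat >> h.py <<'E'
AX=np.array([.6196,-.2257,.085])
def face(t,yaw=np.radians(15.7),h=.0185):
    B=Ro.from_euler('z',yaw)*Ro.from_euler('y',-t); return AX+B.apply([0,0,.044+h])
E
python3 - <<'E'
from h import *
t=np.radians(24.6);R=down(np.radians(15.7),t,cur());print(face(t,h=.0785),rel(face(t,h=.0785),R),R.as_matrix().round(3),manip.sense()['force'])
E
```

```text
[ 0.57050811 -0.23949911  0.19638142] (array([ 168.4, -447. ,   30.4]), array([ -0.21, -24.75,  -1.09])) [[-0.875 -0.271  0.401]
 [-0.246  0.963  0.113]
 [-0.416 -0.    -0.909]] [-0.04261576  0.56712352 -3.50432358]
```

Emit:
{"name": "step_arm", "arguments": {"commands": [0.005,-0.015,0,0,-1,0,0.015,-0.045,0,0,-3,0,0.03,-0.085,0,0,-6,0,0.045,-0.125,0,0,-9,0,0.06,-0.165,0,0,-12,0,0.075,-0.205,0,0,-15,0,0.09,-0.245,0,0,-18,0,0.105,-0.285,0,0,-21,-0.5,0.12,-0.325,0,0,-23,-1,0.135,-0.365,0,0,-24.7,-1]}}

```text
t: 10.15
tcp_pos: [0.5813, -0.1526, 0.2261]
tool_rot: [-0.133, 0.968, 0.028, 0.211]
force: [1.1, -1.0, -3.0]
finger_gap: 0.347
gripper_force: 35.4
```

```bash
python3 - <<'E'
from h import *
t=np.radians(24.6);R=down(np.radians(15.7),t,cur());print(rel(face(t,h=.0785),R),manip.sense()['force'])
E
```

```text
(array([ 43.1, -80.7,  13. ]), array([-0.1 , -0.01, -0.09])) [ 1.08705814 -1.03279154 -3.04988748]
```

Emit:
{"name": "step_arm", "arguments": {"commands": [0.012,-0.022,0,0,0,0,0.023,-0.043,0.003,0,0,0,0.033,-0.062,0.008,0,0,0,0.039,-0.073,0.012,0,0,0,0.042,-0.079,0.013,0,0,0,0.043,-0.08,0.013,0,0,0,0.043,-0.08,0.013,0,0,0,0.043,-0.08,0.013,0,0,0,0.043,-0.08,0.013,0,0,0,0.043,-0.08,0.013,0,0,0]}}

```text
t: 11.15
tcp_pos: [0.5829, -0.2316, 0.207]
tool_rot: [-0.125, 0.971, 0.024, 0.2]
force: [0.6, -0.4, -3.5]
finger_gap: 0.347
gripper_force: 35.4
```

```bash
python3 - <<'E'
from h import *
c=snap('wrist','w2');s=c['s'];print(s['tcp_pos'],s['force'],s['ft_torque'])
t=np.radians(24.6);R=down(np.radians(15.7),t,cur());print(rel(face(t),R))
E
```

```text
[ 0.5829254  -0.23160054  0.20698993] [ 0.64601444 -0.3957304  -3.45821818] [-0.11637176  0.44766251  0.01314557]
(array([15.6, -3.6, 64.2]), array([-0.62, -1.37, -0.87]))
```

View pics/w2.png

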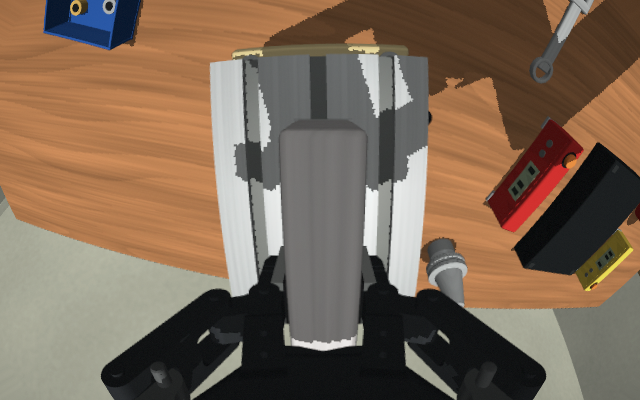

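The wrist view shows the gauge's far top edge around rows 120–130, columns 283–365. The face's low corners are at (210,62) and (428,57), and the slots are parallel to the gauge. I'll compare these with the predicted positions.

```bash
python3 - <<'E'
from h import *
c=load('w2');M=np.linalg.inv(c['mount']);R=Ro.from_quat(c['s']['tool_rot'])
def pt(x):
    p=M[:3,:3]@x+M[:3,3];th=np.arctan2(np.hypot(*p[:2]),p[2]);return (np.array([c['cx'],c['cy']])+c['fx']*th*p[:2]/np.hypot(*p[:2])).round(1)
def pw(X): return pt(R.inv().apply(np.array(X)-c['s']['tcp_pos']))
for a in(-8,-4,0,4,8):
    g=Ro.from_euler('y',a,degrees=True); gp=np.array([0,0,-.019])
    print('rock',a,[list(pt(gp+g.apply([.075*q,sg*.015,-.0225]))) for q in(1,-1) for sg in(-1,1)])
for t in(20,22,24.6,27,30):
    B=Ro.from_euler('z',15.7,degrees=True)*Ro.from_euler('y',-t,degrees=True)
    print(t,[list(pw(AX+B.apply([s*.1,v*.082,.044]))) for s in(-1,1) for v in(-1,1)])
E
```

```text
rock -8 [[np.float64(281.7), np.float64(110.3)], [np.float64(365.3), np.float64(110.2)], [np.float64(295.1), np.float64(420.0)], [np.float64(352.2), np.float64(419.9)]]
rock -4 [[np.float64(279.7), np.float64(113.6)], [np.float64(367.3), np.float64(113.6)], [np.float64(295.9), np.float64(414.5)], [np.float64(351.4), np.float64(414.4)]]
rock 0 [[np.float64(277.6), np.float64(118.4)], [np.float64(369.5), np.float64(118.4)], [np.float64(296.6), np.float64(408.8)], [np.float64(350.6), np.float64(408.7)]]
rock 4 [[np.float64(275.4), np.float64(124.9)], [np.float64(371.8), np.float64(124.8)], [np.float64(297.3), np.float64(402.8)], [np.float64(349.9), np.float64(402.8)]]
rock 8 [[np.float64(273.0), np.float64(133.2)], [np.float64(374.2), np.float64(133.2)], [np.float64(297.9), np.float64(396.7)], [np.float64(349.3), np.float64(396.6)]]
20 [[np.float64(204.0), np.float64(67.0)], [np.float64(430.3), np.float64(61.9)], [np.float64(234.0), np.float64(294.9)], [np.float64(409.6), np.float64(293.8)]]
22 [[np.float64(205.7), np.float64(65.3)], [np.float64(428.8), np.float64(60.2)], [np.float64(232.8), np.float64(295.8)], [np.float64(410.7), np.float64(294.8)]]
24.6 [[np.float64(207.8), np.float64(63.3)], [np.float64(426.9), np.float64(58.3)], [np.float64(231.2), np.float64(296.9)], [np.float64(412.1), np.float64(295.9)]]
27 [[np.float64(209.8), np.float64(61.8)], [np.float64(425.1), np.float64(56.9)], [np.float64(229.7), np.float64(297.7)], [np.float64(413.4), np.float64(296.7)]]
30 [[np.float64(212.2), np.float64(60.3)], [np.float64(423.0), np.float64(55.6)], [np.float64(227.7), np.float64(298.4)], [np.float64(415.2), np.float64(297.4)]]
```

```bash
python3 - <<'E'
from h import *
I=cv2.imread('pics/w2.png')[95:175,260:390]; I=cv2.convertScaleAbs(I,alpha=1.6,beta=10)
cv2.imwrite('pics/w2c.png',cv2.resize(I,None,fx=6,fy=6,interpolation=cv2.INTER_CUBIC))
E
```

```text
(no output)
```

View pics/w2c.png

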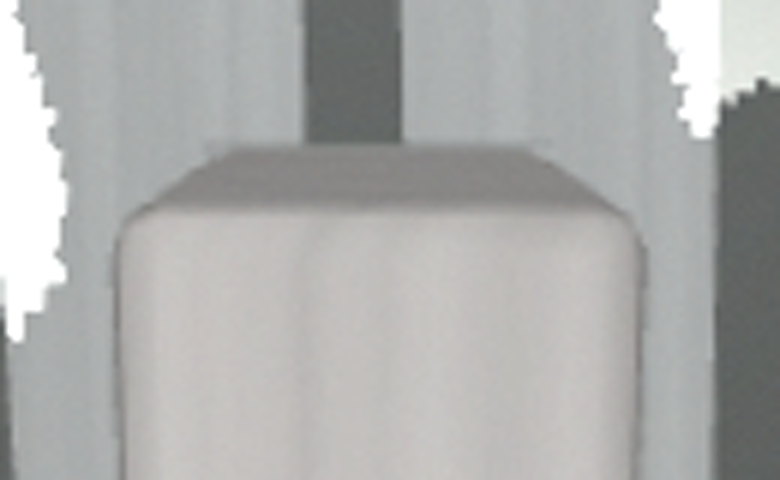

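The enlarged crop puts the far end's top edge at row 131, columns 280–367, and its foot edge at row 119, columns 295–351.

```bash
python3 - <<'E'
from h import *
from scipy.optimize import least_squares as LS
c=load('w2');M=np.linalg.inv(c['mount'])
def pt(x):
    p=M[:3,:3]@x+M[:3,3];th=np.arctan2(np.hypot(*p[:2]),p[2]);return (np.array([c['cx'],c['cy']])+c['fx']*th*p[:2]/np.hypot(*p[:2]))
ob=np.array([(280,131),(367,131),(295,119.2),(351,119.2)])
def f(p,o=0):
    g=Ro.from_euler('y',p[0]); b=np.array([p[1],p[2],p[3]])
    P=[pt(b+g.apply([.075,s*.015,h])) for h in(-.06,0) for s in(-1,1)]
    return (np.array(P)-ob).ravel()
r=LS(f,[0,0,0,.0185],x_scale=[.05,.01,.01,.01]);print(np.degrees(r.x[0]),r.x[1:],r.fun.round(1))
E
```

```text
0.7041503449139691 [-3.92443175e-03 -7.12585089e-05  2.45854547e-02] [-0.1  0.  -0.2 -0.   0.2  0.   0.3 -0. ]
```

Emit:
{"name": "step_arm", "arguments": {"commands": [0.003,-0.001,0.005,0,-0.3,-0.2,0.006,-0.002,0.012,-0.2,-0.6,-0.4,0.01,-0.003,0.02,-0.4,-1,-0.6,0.014,-0.0035,0.03,-0.6,-1.3,-0.8,0.0155,-0.0035,0.038,-0.6,-1.4,-0.9,0.0155,-0.0035,0.044,-0.6,-1.4,-0.9,0.0155,-0.0035,0.045,-0.6,-1.4,-0.9,0.0155,-0.0035,0.045,-0.6,-1.4,-0.9,0.0155,-0.0035,0.045,-0.6,-1.4,-0.9,0.0155,-0.0035,0.045,-0.6,-1.4,-0.9]}}

```text
t: 12.2
tcp_pos: [0.6007, -0.2287, 0.1701]
tool_rot: [-0.124, 0.973, 0.024, 0.195]
force: [-0.8, 0.7, -3.8]
finger_gap: 0.349
gripper_force: 35.4
```

```bash
python3 - <<'E'
from h import *
s=manip.sense();print(s['force'],s['ft_torque'])
t=np.radians(24.8);R=down(np.radians(15.7),t,cur());print(rel(face(t),R))
E
```

```text
[-0.77924777  0.66499003 -3.76481721] [-0.09578955  0.38724201  0.01714192]
(array([17.5, -2.4, 23.4]), array([-0.53, -2.09, -1.04]))
```

```bash
python3 - <<'E'
from h import *
s=manip.sense();print(s['q'].round(3))
print(cur().as_matrix().round(3))
E
```

```text
[-0.685  0.547  1.694  0.491  0.719 -2.854]
[[-0.893 -0.251  0.374]
 [-0.232  0.968  0.096]
 [-0.386 -0.001 -0.922]]
```

Joint 6 is at its limit. I'll back off and turn the tool and gauge half a turn the other way, since either way round is allowed.

Emit:
{"name": "step_arm", "arguments": {"commands": [-0.005,0,-0.01,0,0,4,-0.01,0,-0.02,0,0,10,-0.01,0,-0.03,0,0,18,-0.01,0,-0.04,0,0,26,-0.01,0,-0.05,0,0,34,-0.01,0,-0.05,0,0,42,-0.01,0,-0.05,0,0,50,-0.01,0,-0.05,0,0,58,-0.01,0,-0.05,0,0,66,-0.01,0,-0.05,0,0,74]}}

```text
t: 13.2
tcp_pos: [0.5907, -0.231, 0.2201]
tool_rot: [0.489, 0.85, 0.137, 0.141]
force: [0.4, 0.2, -3.5]
finger_gap: 0.348
gripper_force: 35.4
```

Emit:
{"name": "step_arm", "arguments": {"commands": [0,0,0,0,0,8,0,0,0,0,0,16,0,0,0,0,0,24,0,0,0,0,0,32,0,0,0,0,0,40,0,0,0,0,0,48,0,0,0,0,0,56,0,0,0,0,0,64,0,0,0,0,0,72,0,0,0,0,0,80]}}

```text
t: 14.2
tcp_pos: [0.5907, -0.2311, 0.2201]
tool_rot: [0.921, 0.337, 0.196, 0.02]
force: [-0.3, -0.1, -4.2]
finger_gap: 0.346
gripper_force: 35.4
```

```bash
python3 - <<'E'
from h import *
s=manip.sense();print(s['q'].round(3),s['force'],s['ft_torque'])
t=np.radians(24.8);R=down(np.radians(15.7),t,cur());print(rel(face(t,h=.07),R))
E
```

```text
[-0.701  0.466  1.669  0.444  0.82  -0.107] [-0.32058091 -0.12351523 -4.16637056] [-0.04754269  0.3339209   0.02222031]
(array([-27.7, -10. ,  22. ]), array([ 0.04,  2.18, 24.62]))
```

Emit:
{"name": "step_arm", "arguments": {"commands": [-0.006,-0.002,0.004,0,0.5,5,-0.012,-0.004,0.008,0,1,12,-0.018,-0.006,0.014,0,1.5,19,-0.024,-0.009,0.018,0,2,24,-0.0275,-0.01,0.022,0,2.2,24.6,-0.0275,-0.01,0.022,0,2.2,24.6,-0.0275,-0.01,0.022,0,2.2,24.6,-0.0275,-0.01,0.022,0,2.2,24.6,-0.0275,-0.01,0.022,0,2.2,24.6,-0.0275,-0.01,0.022,0,2.2,24.6]}}

```text
t: 15.2
tcp_pos: [0.5741, -0.2386, 0.1885]
tool_rot: [0.967, 0.137, 0.213, -0.028]
force: [-0.7, 0.2, -3.3]
finger_gap: 0.351
gripper_force: 35.4
```

```bash
python3 - <<'E'
from h import *
s=manip.sense();print(s['q'].round(3),s['force'],s['ft_torque'])
t=np.radians(24.8);R=down(np.radians(15.7),t,cur());print(rel(face(t,h=.0245),R))
E
```

```text
[-0.751  0.499  1.742  0.557  0.746  0.154] [-0.66346193  0.18092114 -3.29765721] [-0.0763235   0.41371529 -0.01824098]
(array([-0.5, -0.1, 45.3]), array([ 0.03, -0.03,  0.4 ]))
```

Emit:
{"name": "step_arm", "arguments": {"commands": [0,0,0.005,0,0,0,0,0,0.012,0,0,0,0,0,0.02,0,0,0,0,0,0.027,0,0,0,0,0,0.032,0,0,0,0,0,0.035,0,0,0,0,0,0.037,0,0,0,0,0,0.038,0,0,0,0,0,0.039,0,0,0,0,0,0.039,0,0,0]}}

```text
t: 16.2
tcp_pos: [0.5896, -0.2342, 0.1529]
tool_rot: [0.967, 0.136, 0.213, -0.029]
force: [0.3, -0.7, -3.6]
finger_gap: 0.348
gripper_force: 35.4
```

Emit:
{"name": "step_arm", "arguments": {"commands": [0,0,0.0007,0,0,0,0,0,0.0014,0,0,0,0,0,0.002,0,0,0,0,0,0.0026,0,0,0,0,0,0.0033,0,0,0,0,0,0.004,0,0,0,0,0,0.004,0,0,0,0,0,0.004,0,0,0,0,0,0.004,0,0,0,0,0,0.004,0,0,0]}}

```text
t: 17.2
tcp_pos: [0.5912, -0.2337, 0.1491]
tool_rot: [0.967, 0.136, 0.213, -0.029]
force: [-0.7, -0.0, -4.1]
finger_gap: 0.35
gripper_force: 35.4
```

```bash
cat >> h.py <<'E'
def rep():
    s=manip.sense();R=cur();B=Ro.from_euler('z',15.7,degrees=True)
    print('F tool',R.inv().apply(s['force']).round(2),'M tool',R.inv().apply(s['ft_torque']).round(3),'grip',s['gripper_force'])
    t=np.radians(24.8);print('tcp in face',(Ro.from_euler('y',t)*B.inv()).apply(s['tcp_pos']-AX).round(4)-[0,0,.044], 'tiltvec',R.as_matrix()[:,2].round(3))
E
python3 -c "
from h import *
rep()"
```

```text
F tool [-2.36 -0.19  3.44] M tool [-0.036 -0.391  0.034] grip 35.41964828968048
tcp in face [ 0.0001 -0.      0.0266] tiltvec [ 0.404  0.114 -0.908]
```

Emit:
{"name": "step_arm", "arguments": {"commands": [0,0,0.0007,0,0,0,0,0,0.0014,0,0,0,0,0,0.002,0,0,0,0,0,0.0026,0,0,0,0,0,0.0033,0,0,0,0,0,0.004,0,0,0,0,0,0.004,0,0,0,0,0,0.004,0,0,0,0,0,0.004,0,0,0,0,0,0.004,0,0,0]}}

```text
t: 18.2
tcp_pos: [0.5928, -0.2332, 0.1455]
tool_rot: [0.967, 0.136, 0.213, -0.029]
force: [-0.3, 0.3, -3.1]
finger_gap: 0.35
gripper_force: 35.4
```

```bash
python3 -c "
from h import *
rep()"
```

```text
F tool [-1.49 -0.36  2.69] M tool [-0.    -0.367 -0.032] grip 35.42015254497528
tcp in face [ 0.0001 -0.      0.0226] tiltvec [ 0.404  0.113 -0.908]
```

Emit:
{"name": "step_arm", "arguments": {"commands": [0,0,0.0005,0,0,0,0,0,0.001,0,0,0,0,0,0.0015,0,0,0,0,0,0.002,0,0,0,0,0,0.0025,0,0,0,0,0,0.003,0,0,0,0,0,0.003,0,0,0,0,0,0.003,0,0,0,0,0,0.003,0,0,0,0,0,0.003,0,0,0]}}

```text
t: 19.2
tcp_pos: [0.5941, -0.2329, 0.1428]
tool_rot: [0.967, 0.136, 0.213, -0.029]
force: [0.1, 0.3, -2.8]
finger_gap: 0.346
gripper_force: 35.4
```

```bash
python3 -c "
from h import *
rep()"
```

```text
F tool [-0.99 -0.29  2.67] M tool [-0.029 -0.434 -0.004] grip 35.41979491710663
tcp in face [ 0.0002 -0.      0.0196] tiltvec [ 0.404  0.114 -0.908]
```

Emit:
{"name": "step_arm", "arguments": {"commands": [0,0,0.0004,0,0,0,0,0,0.0008,0,0,0,0,0,0.0012,0,0,0,0,0,0.0016,0,0,0,0,0,0.002,0,0,0,0,0,0.002,0,0,0,0,0,0.002,0,0,0,0,0,0.002,0,0,0,0,0,0.002,0,0,0,0,0,0.002,0,0,0]}}

```text
t: 20.2
tcp_pos: [0.5942, -0.2329, 0.1417]
tool_rot: [0.967, 0.137, 0.213, -0.029]
force: [-7.3, -0.5, 3.1]
finger_gap: 0.347
gripper_force: 36.7
```

```bash
python3 -c "
from h import *
rep()"
```

```text
F tool [-5.19 -1.49 -5.85] M tool [ 0.191 -0.471 -0.049] grip 36.7021107673645
tcp in face [-0.0002 -0.      0.0185] tiltvec [ 0.404  0.113 -0.908]
```

```bash
cat >> h.py <<'E'
def avg(n=10):
    F=[];M=[]
    for i in range(n):
        manip.snapshot('top');s=manip.sense();R=cur();F.append(R.inv().apply(s['force']));M.append(R.inv().apply(s['ft_torque']))
    print('F',np.mean(F,0).round(2),'M',np.mean(M,0).round(3),'sd',np.std(F,0).round(2),np.std(M,0).round(3),'t',s['t']); rep()
E
python3 -c "
from h import *
avg()
snap('wrist','w3')"
```

```text
F [-5.17 -0.97 -6.55] M [ 0.188 -0.501 -0.048] sd [0.26 0.54 0.49] [0.027 0.036 0.047] t 20.7
F tool [-5.19 -0.25 -5.97] M tool [ 0.153 -0.506 -0.074] grip 36.70172452926636
tcp in face [-0.0002 -0.      0.0185] tiltvec [ 0.404  0.113 -0.908]
```

View pics/w3.png

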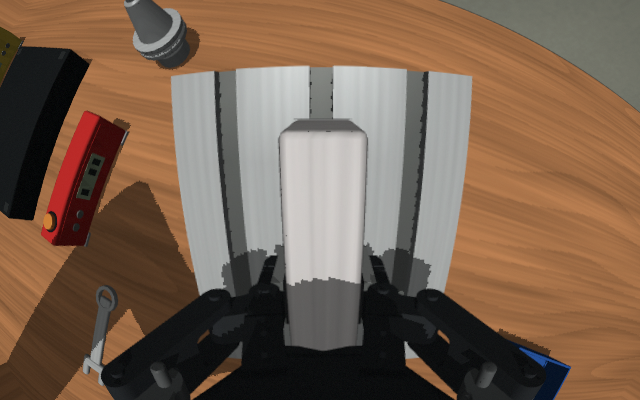

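The gauge is in contact and aligned with the slots in the wrist view. I'll relieve the tangential load so the moment tells me how the load splits between the feet.

Emit:
{"name": "step_arm", "arguments": {"commands": [-0.0002,0,0,0,0,0,-0.0004,0,0,0,0,0,-0.0006,0,0,0,0,0,-0.0008,0,0,0,0,0,-0.0008,0,0,0,0,0,-0.0008,0,0,0,0,0,-0.0008,0,0,0,0,0,-0.0008,0,0,0,0,0,-0.0008,0,0,0,0,0,-0.0008,0,0,0,0,0]}}

```text
t: 21.75
tcp_pos: [0.5942, -0.2329, 0.1415]
tool_rot: [0.967, 0.136, 0.213, -0.029]
force: [-6.2, 0.2, 4.8]
finger_gap: 0.349
gripper_force: 36.6
```

```bash
python3 -c "
from h import *
avg()"
```

```text
F [-3.61 -1.6  -7.08] M [ 0.329 -0.1   -0.102] sd [0.41 0.81 0.64] [0.024 0.024 0.014] t 22.25
F tool [-4.07 -2.43 -6.92] M tool [ 0.355 -0.094 -0.117] grip 36.61630690097809
tcp in face [-0.0003 -0.0001  0.0184] tiltvec [ 0.405  0.113 -0.907]
```

Emit:
{"name": "step_arm", "arguments": {"commands": [0,0,0,0,0,0,0,0,0,0,0,0,0,0,0,0,0,0,0,0,0,0,0,0,0,0,0,0,0,0,0,0,0,0,0,0,0,0,0,0,0,0,0,0,0,0,0,0,0,0,0,0,0,0,0,0,0,0,0,0], "grip_force": 20}}

```text
t: 23.25
tcp_pos: [0.5941, -0.2329, 0.1415]
tool_rot: [0.967, 0.136, 0.213, -0.029]
force: [-5.6, 0.4, 4.9]
finger_gap: 0.346
gripper_force: 36.6
```

```bash
python3 -c "
from h import *
avg()"
```

```text
F [-3.59 -1.43 -7.15] M [ 0.334 -0.093 -0.078] sd [0.3  0.56 0.45] [0.027 0.023 0.02 ] t 23.75
F tool [-3.14 -0.59 -6.87] M tool [ 0.357 -0.121 -0.097] grip 36.61633551120758
tcp in face [-0.0003 -0.      0.0184] tiltvec [ 0.405  0.113 -0.907]
```

Emit:
{"name": "step_arm", "arguments": {"commands": [0,0,0,0,0,0,0,0,0,0,0,0,0,0,0,0,0,0,0,0,0,0,0,0,0,0,0,0,0,0,0,0,0,0,0,0,0,0,0,0,0,0,0,0,0,0,0,0,0,0,0,0,0,0,0,0,0,0,0,0], "jaw": 14, "grip_force": 20}}

```text
t: 24.75
tcp_pos: [0.5941, -0.2329, 0.1415]
tool_rot: [0.967, 0.136, 0.213, -0.029]
force: [-5.9, -0.9, 5.2]
finger_gap: 0.346
gripper_force: 36.6
```

```bash
python3 -c "
from h import *
avg()"
```

```text
F [-3.33 -1.3  -7.17] M [ 0.342 -0.083 -0.079] sd [0.53 0.65 0.49] [0.021 0.024 0.021] t 25.25
F tool [-2.51 -0.67 -7.31] M tool [ 0.331 -0.088 -0.085] grip 36.61668419837952
tcp in face [-0.0003 -0.0001  0.0184] tiltvec [ 0.405  0.113 -0.907]
```

Emit:
{"name": "step_arm", "arguments": {"commands": [0,0,0,0,0.2,0,0,0,0,0,0.4,0,0,0,0,0,0.6,0,0,0,0,0,0.8,0,0,0,0,0,0.8,0,0,0,0,0,0.8,0,0,0,0,0,0.8,0,0,0,0,0,0.8,0,0,0,0,0,0.8,0,0,0,0,0,0.8,0]}}

```text
t: 26.25
tcp_pos: [0.5944, -0.2328, 0.1415]
tool_rot: [0.965, 0.137, 0.22, -0.029]
force: [-3.6, 0.5, 5.7]
finger_gap: 0.346
gripper_force: 36.6
```

```bash
python3 -c "
from h import *
avg()"
```

```text
F [-0.55 -1.57 -7.29] M [ 0.348 -0.711 -0.022] sd [0.3  0.49 0.44] [0.025 0.017 0.024] t 26.75
F tool [-0.3  -1.94 -7.37] M tool [ 0.365 -0.738 -0.052] grip 36.62988781929016
tcp in face [-0.0001 -0.0001  0.0183] tiltvec [ 0.417  0.117 -0.901]
```

Emit:
{"name": "step_arm", "arguments": {"commands": [0,-0.0001,0,0,-0.1,0,0,-0.0002,0,0,-0.2,0,0,-0.0003,0,0,-0.3,0,0,-0.0004,0,0,-0.35,0,0,-0.0004,0,0,-0.35,0,0,-0.0004,0,0,-0.35,0,0,-0.0004,0,0,-0.35,0,0,-0.0004,0,0,-0.35,0,0,-0.0004,0,0,-0.35,0,0,-0.0004,0,0,-0.35,0]}}

```text
t: 27.75
tcp_pos: [0.5943, -0.2329, 0.1415]
tool_rot: [0.966, 0.136, 0.217, -0.029]
force: [-5.8, -0.3, 5.1]
finger_gap: 0.343
gripper_force: 36.7
```

```bash
python3 -c "
from h import *
avg()"
```

```text
F [-2.39 -0.77 -6.83] M [ 0.258 -0.317 -0.089] sd [0.2  0.46 0.41] [0.023 0.041 0.02 ] t 28.25
F tool [-2.37 -0.43 -6.43] M tool [ 0.237 -0.316 -0.104] grip 36.70376658439636
tcp in face [-0.0002 -0.      0.0183] tiltvec [ 0.412  0.115 -0.904]
```

Emit:
{"name": "step_arm", "arguments": {"commands": [0,0,0,0,0.05,0,0,0,0,0,0.1,0,0,0,0,0,0.15,0,0,0,0,0,0.15,0,0,0,0,0,0.15,0,0,0,0,0,0.15,0,0,0,0,0,0.15,0,0,0,0,0,0.15,0,0,0,0,0,0.15,0,0,0,0,0,0.15,0]}}

```text
t: 29.25
tcp_pos: [0.5943, -0.2328, 0.1415]
tool_rot: [0.966, 0.136, 0.218, -0.029]
force: [-3.8, -0.2, 5.8]
finger_gap: 0.348
gripper_force: 36.7
```

```bash
python3 -c "
from h import *
avg()"
```

```text
F [-1.87 -0.95 -6.51] M [ 0.254 -0.495 -0.069] sd [0.47 0.56 0.35] [0.023 0.028 0.019] t 29.75
F tool [-2.05 -0.77 -6.46] M tool [ 0.263 -0.486 -0.09 ] grip 36.66804850101471
tcp in face [-0.0002 -0.      0.0183] tiltvec [ 0.414  0.115 -0.903]
```

The load is balanced, at roughly 5 N per foot and about 10 N in total. I'm handing in.

```bash
python3 -c "
from h import *
print(manip.sign_off())"
```

```text
the job is handed in; nothing more can be done
None
```

I pressed the orange zero key fully down on the granite. The gauge is now held gripped on the middle of the tilted face, pointing up the slope, at about 10 N split roughly evenly between both feet; I handed the job in at about 30 s, but sign-off gave no verdict.

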